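# Close a glassware carton and hold it against the sprung packing stop

### The arm

A 7-joint arm with a two-finger parallel gripper is mounted at the origin on the work surface. World frame = base frame: x ahead of the robot, y to its left, z up, the work surface at z = 0. Lengths are in m, angles in rad, forces in N, time in s.
With the tool pointing down it reaches from about 0.4 to 0.85 m from the base axis. Payload 6.9 kg.
Tool frame: the origin (TCP) lies at the very end of the fingers, on their centre line; the grasp point (between the pads) lies 19 mm behind it; y points along the fingers, z is the direction in which the jaws open and shut, and the axes are right-handed (so a half turn about y gives the same grasp; the last joint's range is limited). The gripper opens to 85 mm and grips with 20 to 120 N. Pads are 22 mm wide; open, the fingers measure 114 mm over their backs; the gripper's body (76 mm by 85 mm) begins 54 mm behind the grasp point. The pads swing forward as they close: fully open they stand 13 mm farther back than shut.
Start: joints at [-1.048, 0.507, -0.238, 1.5, 0.126, 1.149, -0.155], TCP at [0.253, 0.571, 0.231] pointing down, gripper open.
Joint ranges: [-3.08, 3.08], [-0.24, 2.05], [-1.43, 1.35], [0, 2.5], [-1.52, 4.66], [0.17, 1.96], [-2.89, 2.89]. Speed limits (rad/s): [2.39, 2.39, 3.14, 3.14, 3.14, 3.14, 3.14].

### API

Orientations are given as a unit quaternion [x, y, z, w].
In Python, from cell import * gives the robot as it stands. The module is installed in compiled form; this text tells all that it offers.
- The arm moves only by the tool carry_out, never from a script. Its argument "deltas" is a list of rows, each a list of 2 entries, a list of its own where there are three numbers: the shift along the tool's x, y, z in mm, then the turn about the tool's y in units of 8 degrees (1.0 is 8 degrees). In form: [[[tx, ty, tz], roll], ...]. A call has 1 to 20 rows; each row shifts and turns the pose as measured when the row begins, along the tool's axes as they then stand; what a row does not reach is not made up. A row lasts 1/10 s, in which the tool goes at most 50 mm and 8.59 degrees, less where a joint would pass 70% of its speed; a pose out of reach is approached as far as the arm can. A call is refused whole if a number of a shift passes 50 or a number of a turn 1, either way. A call with a gripper value outside its range is refused whole. "jaw" is the closure, from 0 (fully open) to 1 (shut), set as the call begins (left out, the last holds). The fingers move at their own pace and stop on an object; "force" is the grip in N (left out, the last holds). Time passes only in rows, so rows that do not move let the fingers close. It gives the time, the measured TCP pose, the force and the opening at its end, in the units of the state.
- state(): the state, without advancing time (a new reading comes with each control period).
- get_image(name): name is "scene" or "top" or "wrist"; returns the picture (480x640x3 uint8, red, green, blue); there is no depth.
- camera_info(name): a dict with "fx", "fy", "cx", "cy" (pixels), "origin" and "rotation" of the camera in the world. Camera axes: x right, y down, z forward; pixel columns grow to the right and rows downward; lengths in m; the calibration is good to about 2 mm. The wrist camera is an equidistant fisheye: a pixel r from the principal point sees the ray r / f radians off the axis. A picture is of the moment at which its call begins: read the wrist's pose just before it. camera_info takes no time and is no camera call; for the wrist camera it gives the pose at the moment of the call.
- job_done(): hands the job in, once; it reports no verdict.
The state is a dict: "time_s": time; "joints": joint angles; "joint_vel": joint speeds; "tau": joint torques, N m; "ee_pos": TCP position; "tool_rot": TCP orientation; "wrist_force": force on the tool from outside, world axes, zero at the start; "torque": the same for the moment, N m; "opening": opening from 0.0 (shut) to 1.0 (fully open).
Only numpy, scipy, OpenCV 4.12 (cv2) and the standard library are available. Lean on these libraries where they do the work, as an engineer would, in place of code of your own. Each camera call takes 0.05 s, during which the arm holds its last target. There are 200 camera calls.

### The job

Close the small glassware carton: fold its narrow top flap down flat first, then the wide flap down flat over it. Then slide the carton forward, square against and roughly centred on the steel plate of the sprung packing stop, and press it there steadily with about 12 newtons (the plate pushed about half-way in, never driven in to its end), so that a colleague can tape the lid; finish while still holding it pressed, and leave the bottle, tape roll and beaker alone.

Things in the scene. Friction and masses are not known exactly. Their poses are not given: they have to be found in the camera images.
- carton: Loose brown cardboard carton, 180 mm along its x, 150 mm along its y, side walls 88 mm high, with its two short end flaps already folded in; about 0.6 kg with the glass in it, it slides on the bench under a push of 2 to 5 N. Origin at the centre of its underside, z up, +x towards the packing stop. Its centre starts 133 to 160 mm in front of the stop plate, turned up to about 0.2 rad from square to it. The face to push is the one at x = -90 mm.
- narrow_flap (a joint): Angle of the narrow top flap, rad: 0 = closed flat, grows as it opens (1.57 = upright, 2.2 = fully open, leaning outwards). 3 mm card, 178 mm along the carton's x, reaching 60 mm from its hinge. The crease is stiff enough (0.03 N m) that the flap stays where it is left.
- wide_flap (a joint): Angle of the wide top flap, rad: 0 = closed flat, grows as it opens, as for the narrow flap. 3 mm card, 178 mm along the carton's x, reaching 105 mm from its hinge; shut, it lies over the narrow flap. It stays where it is left.
- narrow_flap_hinge (a point): Middle of the narrow flap's hinge line, in the mid-thickness of the flap: on the carton's top edge at its y = +75 mm, 91.5 mm above the carton's underside. The hinge runs along the carton's x; the shut flap reaches from it towards the carton's -y.
- wide_flap_hinge (a point): Middle of the wide flap's hinge line, in the mid-thickness of the flap: on the carton's top edge at its y = -75 mm, 96.5 mm above the carton's underside. The hinge runs along the carton's x; the shut flap reaches from it towards the carton's +y.
- stop_frame: Fixed aluminium packing stop on the bench, 220 mm wide, 85 mm high. Origin on the bench below the middle of the steel plate's front face as it stands unpressed; its +x is the direction in which the carton is pressed (away from the robot), y along the plate, z up.
- stop_plate (a joint): How far the stop's steel plate is pushed in, m: 0 = at rest, 0.035 = the end of its travel. Springs push back with 0.7 N per mm, so about 0.017 is 12 N.
- plate_face (a point): Middle of the front face of the stop's upright steel plate, 180 mm wide and 60 mm high (from 17 to 77 mm above the bench); it moves with the plate.
- reagent_bottle: Bystander: amber glass bottle, 70 mm across, 150 mm high; origin under its centre.
- tape_roll: Bystander: roll of clear tape lying flat, 100 mm across, 48 mm high; origin under its centre.
- beaker: Bystander: glass beaker, 70 mm across, 90 mm high; origin under its centre.

How it is judged:
On the way, in this order (a step that is already met when the one before it is completed fails the run):
1. the narrow flap is folded down flat while the wide one still stands open (value of joint narrow_flap below 0.2 rad and value of joint wide_flap above 0.6 rad), for 0.2 s.
2. the wide flap is folded down over it (value of joint each of narrow_flap, wide_flap below 0.2 rad), for 0.2 s.
At the end, for the whole second after the job is handed in: Both flaps within 0.2 rad of flat; the carton flat on the bench, square to the stop within 0.06 rad and centred on the plate within 70 mm, at rest, pressing on the plate with 7 to 18 N (plate pushed in 10 to 26 mm and still), with the robot still pushing on the carton (over 1 N) (all of step 2 and contact force between carton and stop_frame between 7 and 18 N and value of joint stop_plate between 0.01 and 0.026 m and velocity of joint stop_plate between -0.01 and 0.01 m/s and angle between the x axis of carton and the x axis of stop_frame, either way round below 0.06 rad and angle between carton's own z axis and vertical below 0.06 rad and height (world z) of carton below 0.006 m and y of carton in the frame of stop_frame between -0.07 and 0.07 m and linear speed of carton below 0.02 m/s and contact force between the arm and carton above 1 N); the arm keeps its last pose, push and grip.
It fails at once if the stop plate is driven in to the end of its travel (value of joint stop_plate above 0.034 m).
It fails at once if a bystander is moved more than 20 mm (distance of any of reagent_bottle, tape_roll, beaker from where it was at the start of the episode above 0.02 m).
It also fails if it takes over 58 s, if anything falls off the work surface, if the arm or the gripper's body presses on something with over 40 N, if the wrist force passes 120 N, or if a joint passes its speed limit or range.

## Working session

There is one attempt and no reset: what is moved stays moved. The work goes in short steps, Python scripts to look and compute and a tool call to move; the robot and the scene stay as the last step left them, time stands still between calls to the robot, and variables do not carry over. Pictures are saved under pics/ and viewed, about 8 in all and at most 12, crops included, and the job is handed in when it is done.

Besides the shell and the picture viewer there is one more tool, called as a command line: name --argument value ..., lists and objects as JSON in quotes. carry_out: Moves the arm, as the interface text tells. Its arguments: {"type":"object","properties":{"deltas":{"type":"array"},"jaw":{"type":"number"},"force":{"type":"number"}},"required":["deltas"]}

```bash
mkdir -p pics
python3 - <<'E'
from cell import *
import cv2,numpy as np
s=state();print({k:np.round(v,3).tolist() for k,v in s.items()})
for n in("scene","top"):
    im=get_image(n);cv2.imwrite(f"pics/{n}0.png",im[:,:,::-1]);c=camera_info(n);print(n,{k:np.round(v,4).tolist() if k!='model' else v for k,v in c.items()})
E
```

```text
{'time_s': 0.0, 'joints': [-1.049, 0.508, -0.237, 1.501, 0.126, 1.149, -0.155], 'joint_vel': [-0.0, -0.001, -0.001, 0.0, 0.0, -0.001, 0.001], 'tau': [-0.002, -62.058, -2.188, -24.966, 0.013, 0.012, -0.0], 'ee_pos': [0.253, 0.571, 0.23], 'tool_rot': [0.692, -0.146, 0.146, -0.691], 'wrist_force': [-0.545, 0.113, 0.586], 'torque': [0.019, -0.001, 0.014], 'opening': 1.001}
scene {'fx': 553.1968, 'fy': 553.1968, 'cx': 317.1706, 'cy': 235.4802, 'origin': [1.0196, -0.7535, 1.1748], 'rotation': [0.9146, 0.2501, -0.0806, -0.3075]}
top {'fx': 497.2093, 'fy': 497.2093, 'cx': 325.7402, 'cy': 236.2183, 'origin': [0.3363, -0.0313, 1.4314], 'rotation': [-0.7024, 0.7063, -0.0614, 0.0636]}
```

View pics/top0.png

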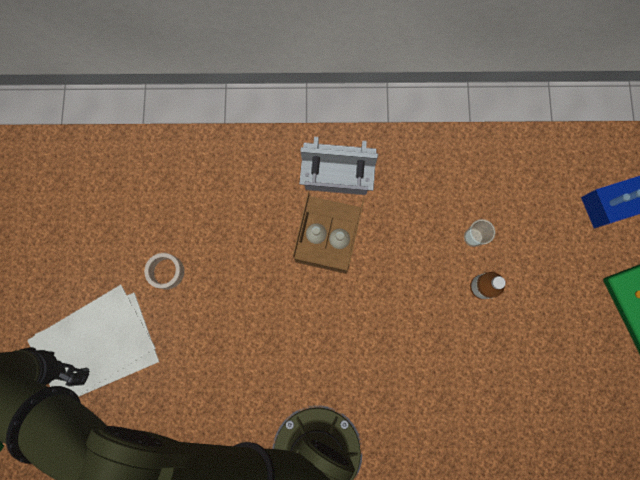

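View pics/scene0.png

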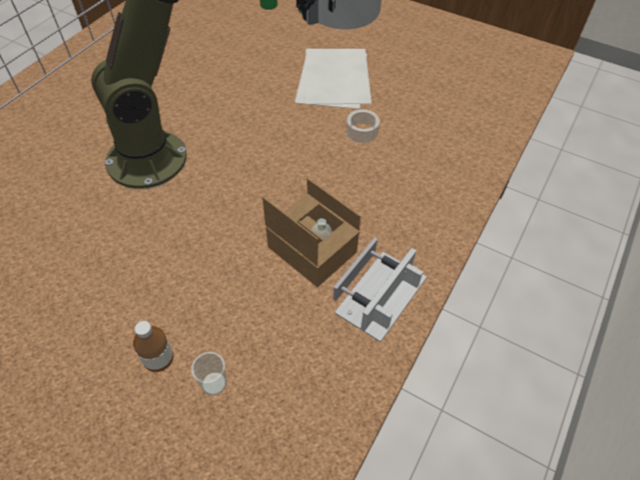

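The top view shows the carton at about (328,235), narrow flap on the left (+y) and wide flap on the right (-y). The stop is at about (338,170), the tape roll at (162,270), the beaker at (482,232) and the bottle at (488,286). The scene view agrees: both flaps stand roughly upright. I'll crop closer to read the edges.

```bash
cat > h.py <<'E'
from cell import *
import cv2,numpy as np
from scipy.spatial.transform import Rotation as R
def ray(n,u,v):
    c=camera_info(n);d=R.from_quat(c['rotation']).apply([(u-c['cx'])/c['fx'],(v-c['cy'])/c['fy'],1]);return np.array(c['origin']),d
def onz(n,u,v,z):
    o,d=ray(n,u,v);return (o+d*(z-o[2])/d[2])
def proj(n,p):
    c=camera_info(n);q=R.from_quat(c['rotation']).inv().apply(np.array(p)-c['origin']);return q[...,:2]/q[...,2:]*c['fx']+[c['cx'],c['cy']]
E
python3 - <<'E'
from h import *
a=cv2.imread('pics/top0.png')[130:280,280:390];b=cv2.imread('pics/scene0.png')[175:345,255:435]
a=cv2.resize(a,None,fx=4,fy=4,interpolation=cv2.INTER_CUBIC);b=cv2.resize(b,None,fx=2,fy=2,interpolation=cv2.INTER_CUBIC)
o=np.zeros((600,800,3),np.uint8);o[:,:440]=a;o[:340,440:]=b;cv2.imwrite('pics/crop0.png',cv2.convertScaleAbs(o,alpha=1.5))
E
```

```text
(no output)
```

View pics/crop0.png

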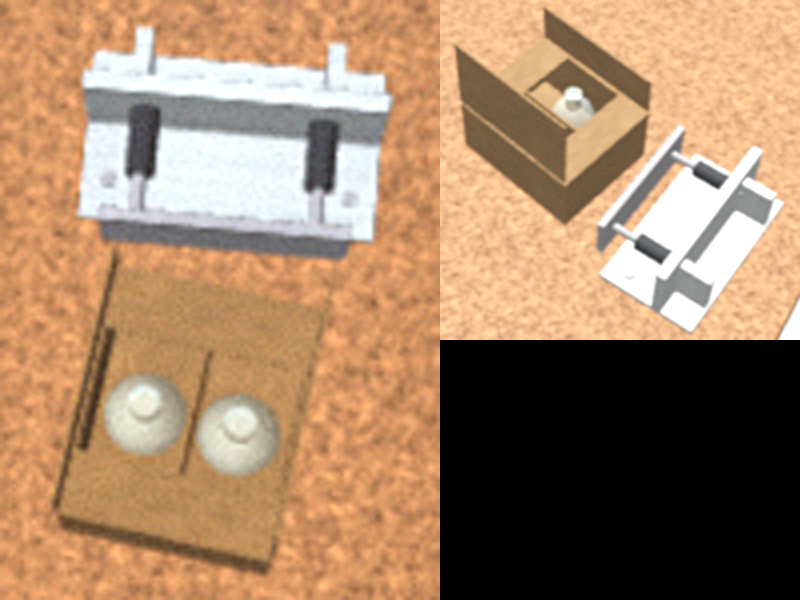

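Run:
```python
from h import *
np.set_printoptions(precision=4,suppress=True)
T=lambda x,y:(280+x/4,130+y/4); S=lambda x,y:(255+(x-440)/2,175+y/2)
def tri(t,s):
    o1,d1=ray('top',*T(*t));o2,d2=ray('scene',*S(*s));A=np.c_[d1,-d2];k=np.linalg.lstsq(A,o2-o1,rcond=None)[0]
    p,q=o1+d1*k[0],o2+d2*k[1];return (p+q)/2,np.linalg.norm(p-q)
print('narrow tips f,r',tri((115,255),(650,84)),tri((58,510),(545,10)))
print('wide tips f,r',tri((332,283),(568,133)),tri((270,565),(457,47)))
for nm,p,z in(('backtop L',(64,515),.089),('backtop R',(268,557),.089),('backbot L',(64,528),0),('backbot R',(268,572),0),('front L',(118,262),.092),('front R',(326,300),.092)): print(nm,onz('top',*T(*p),z))
for nm,p,z in(('plate top L',(100,222),.077),('R',(350,240),.077),('plate bot L',(104,238),.017),('R',(346,257),.017)): print(nm,onz('top',*T(*p),z))
for nm,p,z in(('sc hinge front',(566,180),.0965),('rear',(461,103),.0965),('sc bottom front -y',(567,222),0),('bottom rear',(466,146),0),('front +y',(647,113),.0915),('bot',(645,147),0),('plate top +y',(683,128),.077),('-y',(600,225),.077),('botR',(600,248),.017)): print(nm,onz('scene',*S(*p),z))
for nm,n,p,z in(('tape','top',(162,270),.05),('bottle','top',(488,286),.1),('beaker','top',(482,232),.05)): print(nm,onz(n,*p,z))
print(R.from_quat(state()['tool_rot']).as_matrix())
```

```text
narrow tips f,r (array([0.6865, 0.0198, 0.1413]), np.float64(0.009050756619972036)) (array([0.5152, 0.0578, 0.1414]), np.float64(0.01112322756290886))
wide tips f,r (array([ 0.6549, -0.1218,  0.1855]), np.float64(0.008805720209121085)) (array([ 0.4747, -0.0781,  0.181 ]), np.float64(0.01296793050378959))
backtop L [0.5146 0.0535 0.089 ]
backtop R [ 0.4851 -0.0849  0.089 ]
backbot L [0.5169 0.0591 0.    ]
backbot R [ 0.4841 -0.0883  0.    ]
front L [0.691  0.0167 0.092 ]
front R [ 0.663  -0.1272  0.092 ]
plate top L [0.7241 0.03   0.077 ]
R [ 0.7099 -0.1459  0.077 ]
plate bot L [0.7291 0.0297 0.017 ]
R [ 0.7136 -0.1478  0.017 ]
sc hinge front [ 0.6581 -0.1218  0.0965]
rear [ 0.4885 -0.0892  0.0965]
sc bottom front -y [ 0.6587 -0.119   0.    ]
bottom rear [ 0.4862 -0.0859  0.    ]
front +y [0.692  0.0181 0.0915]
bot [0.6883 0.0323 0.    ]
plate top +y [0.7369 0.0305 0.077 ]
-y [ 0.7174 -0.1445  0.077 ]
botR [ 0.7168 -0.1396  0.017 ]
tape [0.4902 0.4299 0.05  ]
bottle [ 0.4369 -0.4602  0.1   ]
beaker [ 0.5929 -0.4689  0.05  ]
[[ 0.9144 -0.0006  0.4048]
 [-0.4048 -0.0015  0.9144]
 [ 0.     -1.     -0.0017]]
```

The carton's centre is at about (0.588, -0.034), yaw about -0.21. The plate's centre is at about (0.72, -0.058), yaw about -0.09. The 134 mm gap and the carton sizes fit the given values. Next I shut the jaws, align the tool with the carton and go to the outer side of the narrow flap.

carry_out --deltas '[[[0, 0, 0], -0.75], [[0, 0, 0], -0.75], [[36, 0, -29], 0], [[36, 0, -29], 0], [[36, 0, -29], 0], [[36, 0, -29], 0], [[36, 0, -29], 0], [[36, 0, -29], 0], [[36, 0, -29], 0], [[36, 0, -29], 0], [[36, 0, -29], 0], [[36, 0, -29], 0], [[36, 0, -29], 0], [[36, 0, -29], 0], [[0, 0, 0], 0], [[0, 0, 0], 0]]' --jaw 1

```text
time_s: 1.7
ee_pos: [0.6183, 0.1265, 0.2213]
tool_rot: [0.707, -0.073, 0.064, -0.7]
wrist_force: [0.7, 1.0, 0.2]
opening: -0.008
```

```bash
cat > w.py <<'E'
from h import *
def carton_rel(C=(.588,-.034),yaw=-.21):
    s=state();p=np.array(s['ee_pos']);d=p[:2]-C;c,n=np.cos(yaw),np.sin(yaw)
    m=R.from_quat(s['tool_rot']).as_matrix()
    print('t',round(s['time_s'],2),'ee',np.round(p,4),'carton frame',np.round([c*d[0]+n*d[1],-n*d[0]+c*d[1]],4),'toolyaw',round(float(np.arctan2(m[1,0],m[0,0])),3),'F',np.round(s['wrist_force'],2),'toolz',np.round(m[:,2],3),'y',np.round(m[:,1],3))
if __name__=='__main__': carton_rel()
E
python3 w.py
```

```text
t 1.7 ee [0.6183 0.1265 0.2213] carton frame [-0.0039  0.1633] toolyaw -0.194 F [0.73 1.   0.21] toolz [ 0.193  0.981 -0.011] y [-0.012 -0.009 -1.   ]
```

carry_out --deltas '[[[0, 45, 0], 0], [[0, 45, 0], 0], [[0, 0, 0], 0], [[0, 0, -20], 0], [[0, 0, -20], 0], [[0, 0, -20], 0], [[0, 0, -15], 0], [[0, 0, -15], 0], [[0, 0, -10], 0], [[0, 2, -10], 0], [[0, 5, -10], 0], [[0, 6, -6], 0], [[0, 6, -2], 0], [[0, 5, 0], 0], [[0, 4, 0], 0], [[0, 0, 0], 0]]'

```text
time_s: 3.3
ee_pos: [0.5932, -0.0053, 0.1098]
tool_rot: [0.706, -0.067, 0.067, -0.702]
wrist_force: [-0.5, 0.1, 0.3]
opening: 0.0
```

```bash
python3 w.py
```

```text
t 3.3 ee [ 0.5932 -0.0053  0.1098] carton frame [-0.0009  0.0292] toolyaw -0.19 F [-0.49  0.1   0.33] toolz [ 0.188  0.982 -0.006] y [-0.    -0.006 -1.   ]
```

carry_out --deltas '[[[0, 5, 0], 0], [[0, 5, 0], 0], [[0, 4, 0], 0], [[0, 3, 0], 0], [[0, 0, 0], 0]]'

```text
time_s: 3.8
ee_pos: [0.5937, -0.0038, 0.0929]
tool_rot: [0.706, -0.066, 0.067, -0.702]
wrist_force: [-2.5, 0.8, 7.7]
opening: 0.002
```

```bash
python3 w.py
python3 - <<'E'
from h import *
o=np.zeros((480,800,3),np.uint8)
a=get_image('top')[130:280,280:390,::-1];b=get_image('scene')[150:350,225:435,::-1]
o[:480,:352]=cv2.resize(a,(352,480));o[:420,359:800]=cv2.resize(b,(441,420))
cv2.imwrite('pics/c1.png',cv2.convertScaleAbs(o,alpha=1.5))
E
```

```text
t 3.8 ee [ 0.5937 -0.0038  0.0929] carton frame [-0.0007  0.0307] toolyaw -0.187 F [-2.51  0.82  7.66] toolz [ 0.186  0.982 -0.006] y [ 0.001 -0.006 -1.   ]
```

View pics/c1.png

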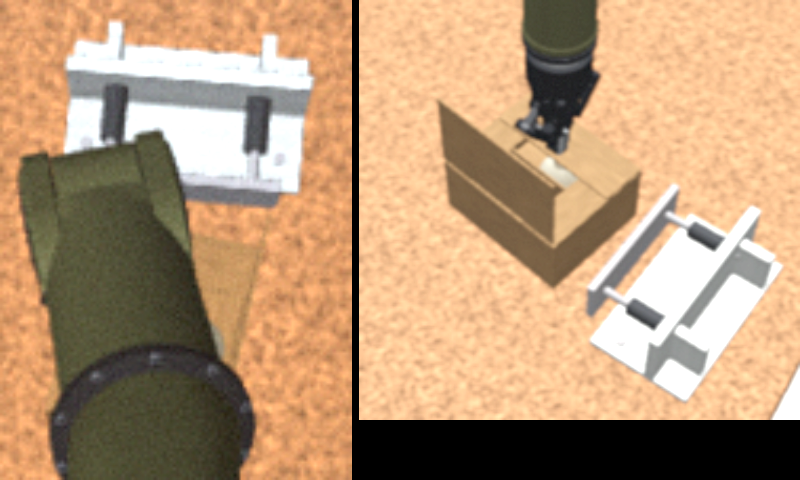

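The scene view shows the narrow flap lying flat at (590,150) with the wide one still standing. The force is 7.7 N. Next I lift over to the -y side of the wide flap.

carry_out --deltas '[[[0, -30, 0], 0], [[0, -45, 0], 0], [[0, -45, 0], 0], [[0, -35, 0], 0], [[0, 0, -40], 0], [[0, 0, -40], 0], [[0, 0, -40], 0], [[0, 0, -40], 0], [[0, 0, -40], 0], [[0, 0, 0], 0], [[0, 30, 0], 0], [[0, 30, 0], 0], [[0, 0, 0], 0]]'

```text
time_s: 5.2
ee_pos: [0.5566, -0.205, 0.1932]
tool_rot: [0.706, -0.063, 0.067, -0.702]
wrist_force: [-0.2, 0.1, -0.6]
opening: 0.002
```

```bash
python3 w.py
```

```text
t 5.2 ee [ 0.5566 -0.205   0.1932] carton frame [ 0.0049 -0.1738] toolyaw -0.184 F [-0.19  0.11 -0.61] toolz [ 0.183  0.983 -0.005] y [ 0.005 -0.006 -1.   ]
```

carry_out --deltas '[[[0, 33, 0], 0], [[0, 0, 0], 0], [[0, 0, 25], 0], [[0, 0, 25], 0], [[0, 0, 20], 0], [[0, 0, 15], 0], [[0, 0, 15], 0], [[0, 2, 12], 0], [[0, 5, 12], 0], [[0, 7, 12], 0], [[0, 9, 12], 0], [[0, 9, 10], 0], [[0, 9, 6], 0], [[0, 8, 3], 0], [[0, 0, 0], 0]]'

```text
time_s: 6.7
ee_pos: [0.595, -0.0333, 0.1171]
tool_rot: [0.707, -0.06, 0.071, -0.701]
wrist_force: [-0.3, 0.0, 0.3]
opening: -0.002
```

```bash
python3 w.py
```

```text
t 6.7 ee [ 0.595  -0.0333  0.1171] carton frame [0.0067 0.0021] toolyaw -0.186 F [-0.31  0.01  0.27] toolz [ 0.185  0.983 -0.007] y [ 0.014 -0.01  -1.   ]
```

carry_out --deltas '[[[0, 6, 0], 0], [[0, 5, 0], 0], [[0, 5, 0], 0], [[0, 3, 0], 0], [[0, 0, 0], 0], [[0, 0, 0], 0]]'

```text
time_s: 7.3
ee_pos: [0.5956, -0.0351, 0.0983]
tool_rot: [0.707, -0.061, 0.073, -0.701]
wrist_force: [-0.9, 0.2, 0.8]
opening: -0.003
```

```bash
python3 w.py
```

```text
t 7.3 ee [ 0.5956 -0.0351  0.0983] carton frame [0.0077 0.0005] toolyaw -0.188 F [-0.93  0.23  0.77] toolz [ 0.187  0.982 -0.007] y [ 0.016 -0.01  -1.   ]
```

carry_out --deltas '[[[0, 4, 0], 0], [[0, 3, 0], 0], [[0, 0, 0], 0], [[0, 0, 0], 0], [[0, 0, 0], 0]]'

```text
time_s: 7.8
ee_pos: [0.5964, -0.0358, 0.0994]
tool_rot: [0.707, -0.059, 0.075, -0.701]
wrist_force: [-0.8, 0.2, 0.5]
opening: -0.001
```

carry_out --deltas '[[[0, -20, 0], 0], [[0, -35, 0], 0], [[0, -35, 0], 0], [[-40, 0, 0], 0], [[-40, 0, 0], 0], [[-40, 0, 0], 0], [[-40, 0, 0], 0], [[0, 0, 0], 0], [[0, 0, 0], 0]]' --jaw 0

```text
time_s: 8.7
ee_pos: [0.4324, -0.0054, 0.1841]
tool_rot: [0.707, -0.061, 0.075, -0.7]
wrist_force: [0.4, 0.9, 0.5]
opening: 0.999
```

```bash
python3 w.py
python3 - <<'E'
from h import *
o=np.zeros((600,800,3),np.uint8)
A=get_image('top');a=A[130:280,280:390,::-1];b=get_image('scene')[150:350,225:435,::-1]
cv2.imwrite('pics/top2.png',A[:,:,::-1])
o[:600,:440]=cv2.resize(a,(440,600),interpolation=cv2.INTER_CUBIC);o[:343,440:800]=cv2.resize(b,(360,343))
cv2.imwrite('pics/c2.png',cv2.convertScaleAbs(o,alpha=1.5))
E
```

```text
t 8.7 ee [ 0.4324 -0.0054  0.1841] carton frame [-0.1582 -0.0045] toolyaw -0.193 F [0.36 0.94 0.52] toolz [ 0.192  0.981 -0.008] y [ 0.019 -0.012 -1.   ]
```

View pics/c2.png

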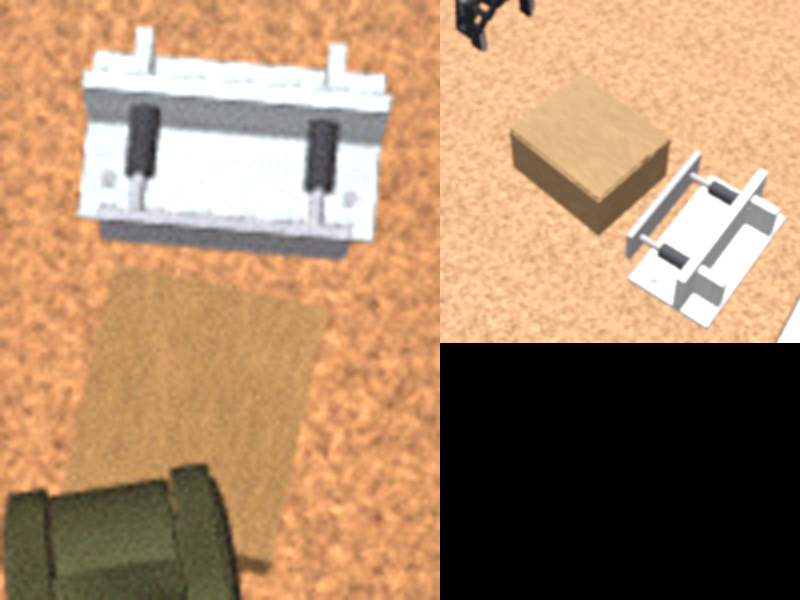

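The crop shows the lid shut flat and the carton unmoved (corners at about (120,270), (325,305) and (270,560)). Now I go down behind the rear face, turn square to the stop and push with the open fingers.

carry_out --deltas '[[[0, 45, 0], -0.36], [[0, 45, 0], -0.36], [[0, 40, 0], 0], [[0, 10, 0], 0], [[0, 0, 0], 0]]'

```text
time_s: 9.3
ee_pos: [0.4458, -0.0076, 0.0391]
tool_rot: [0.709, -0.022, 0.043, -0.703]
wrist_force: [-0.3, 0.8, 0.2]
opening: 1.004
```

```bash
cat > s.py <<'E'
from h import *
s=state();p=np.array(s['ee_pos']);m=R.from_quat(s['tool_rot']).as_matrix();yaw=-.09;d=p[:2]-[.72,-.058]
c,n=np.cos(yaw),np.sin(yaw)
f=np.array(s['wrist_force'])
print('t',round(s['time_s'],2),'z',round(p[2],4),'stop frame',np.round([c*d[0]+n*d[1],-n*d[0]+c*d[1]],4),'yaw rel',round(float(np.arctan2(m[1,0],m[0,0]))-yaw,3),'F stop',np.round([c*f[0]+n*f[1],-n*f[0]+c*f[1],f[2]],2),'torque',np.round(s['torque'],2))
E
python3 s.py
```

```text
t 9.3 z 0.0391 stop frame [-0.2776  0.0255] yaw rel -0.001 F stop [-0.35  0.73  0.17] torque [0.03 0.03 0.03]
```

carry_out --deltas '[[[12, 0, 0], 0], [[12, 0, 0], 0], [[10, 0, 0], 0], [[10, 0, 0], 0], [[8, 0, 0], 0], [[8, 0, 0], 0], [[6, 0, 0], 0], [[0, 0, 0], 0]]'

```text
time_s: 10.1
ee_pos: [0.5166, -0.0154, 0.0414]
tool_rot: [0.71, -0.024, 0.043, -0.703]
wrist_force: [-0.2, -1.2, 1.7]
opening: 0.998
```

```bash
python3 s.py
```

```text
t 10.1 z 0.0414 stop frame [-0.2064  0.0241] yaw rel -0.004 F stop [-0.1  -1.17  1.69] torque [-0.09  0.03  0.04]
```

Run:
```python
from h import *
o=np.zeros((600,800,3),np.uint8)
A=get_image('top');B=get_image('scene');a=A[130:280,280:390,::-1];b=B[150:350,225:435,::-1]
cv2.imwrite('pics/top3.png',A[:,:,::-1]);cv2.imwrite('pics/scene3.png',B[:,:,::-1])
o[:600,:440]=cv2.resize(a,(440,600),interpolation=cv2.INTER_CUBIC);o[:343,440:800]=cv2.resize(b,(360,343))
cv2.imwrite('pics/c3.png',cv2.convertScaleAbs(o,alpha=1.5))
```

```text
(no output)
```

View pics/c3.png

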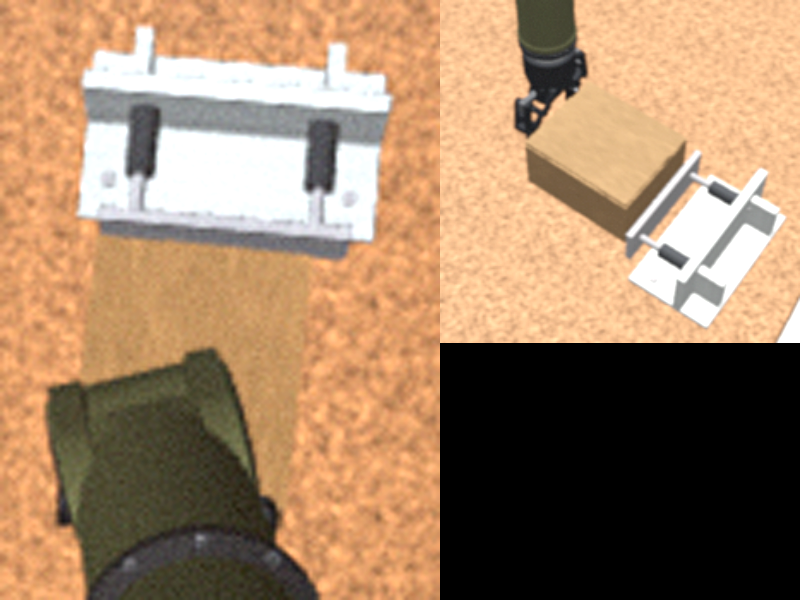

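The carton is now square and almost touching the plate. Its front edge runs from (100,235) to (310,260) and the plate from (103,240) to (347,255), so it is off centre by about 1.5 cm. Next I press gently.

carry_out --deltas '[[[4, 0, 0], 0], [[4, 0, 0], 0], [[4, 0, 0], 0], [[4, 0, 0], 0], [[0, 0, 0], 0]]'

```text
time_s: 10.7
ee_pos: [0.5308, -0.0166, 0.0416]
tool_rot: [0.71, -0.025, 0.041, -0.703]
wrist_force: [-0.6, -0.3, 1.3]
opening: 1.004
```

```bash
python3 s.py
```

```text
t 10.7 z 0.0416 stop frame [-0.1921  0.0243] yaw rel -0.003 F stop [-0.55 -0.35  1.33] torque [-0.05  0.17 -0.06]
```

carry_out --deltas '[[[4, 0, 0], 0], [[4, 0, 0], 0], [[3, 0, 0], 0]]'

```text
time_s: 11.0
ee_pos: [0.5392, -0.0173, 0.0415]
tool_rot: [0.71, -0.027, 0.038, -0.702]
wrist_force: [-11.0, 0.8, 10.0]
opening: 1.002
```

```bash
python3 s.py
```

```text
t 11.0 z 0.0415 stop frame [-0.1838  0.0243] yaw rel -0.003 F stop [-11.02  -0.19  10.03] torque [ 0.13  2.09 -0.12]
```

```bash
python3 w.py
python3 - <<'E'
from h import *
o=np.zeros((600,800,3),np.uint8)
A=get_image('top');B=get_image('scene');W=get_image('wrist')
cv2.imwrite('pics/top4.png',A[:,:,::-1]);cv2.imwrite('pics/scene4.png',B[:,:,::-1])
o[:360,:400]=cv2.resize(A[150:240,290:390,::-1],(400,360),interpolation=cv2.INTER_CUBIC)
o[:400,400:800]=cv2.resize(B[165:315,255:405,::-1],(400,400),interpolation=cv2.INTER_CUBIC)
o[360:600,:320]=cv2.resize(W[:,:,::-1],(320,240))
cv2.imwrite('pics/c4.png',cv2.convertScaleAbs(o,alpha=1.6))
E
```

```text
t 11.0 ee [ 0.5392 -0.0173  0.0415] carton frame [-0.0512  0.0061] toolyaw -0.093 F [-10.99   0.8   10.03] toolz [ 0.093  0.996 -0.01 ] y [ 0.015 -0.012 -1.   ]
```

View pics/c4.png

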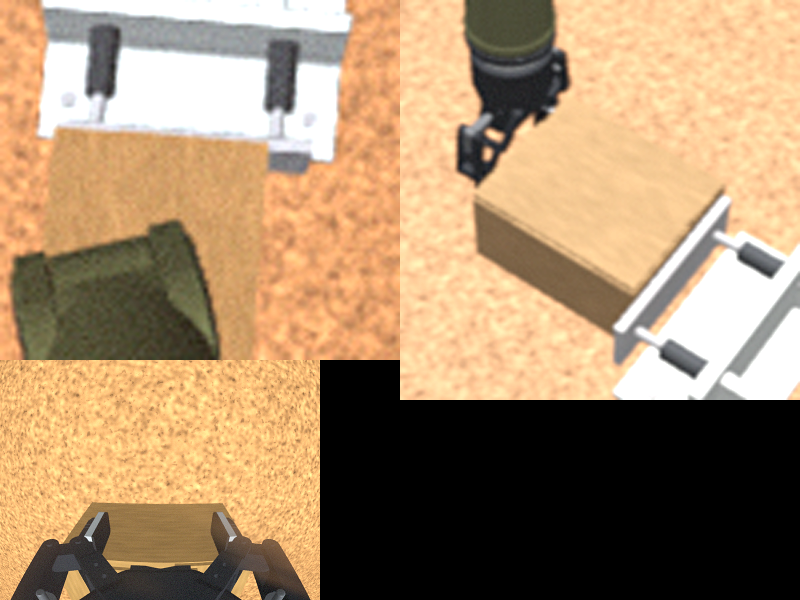

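The carton is against the plate. In the top crop its front edge runs from (55,128) to (268,140), and the plate spans about 60 to 308. It is about 16 mm off centre, which is fine. The 10 N upward force comes from rubbing on the rear wall, so I add a small upward part while pressing further.

carry_out --deltas '[[[0, -2, 0], 0], [[2, -2, 0], 0], [[2, -1, 0], 0]]'

```text
time_s: 11.45
ee_pos: [0.5417, -0.0174, 0.0458]
tool_rot: [0.71, -0.028, 0.037, -0.703]
wrist_force: [-6.1, 0.4, -3.6]
opening: 0.999
```

```bash
python3 s.py
```

```text
t 11.45 z 0.0458 stop frame [-0.1812  0.0244] yaw rel -0.003 F stop [-6.1  -0.1  -3.62] torque [ 0.26  1.18 -0.06]
```

```bash
cat > pl.py <<'E'
from h import *
# plate travel from the image shift of its free right-hand end (top view), against the unpressed picture
g=lambda a:cv2.cvtColor(a,cv2.COLOR_BGR2GRAY).astype(np.float32)
def travel(cur,ref='pics/top0.png'):
    r=g(cv2.imread(ref));c=g(cur);out=[]
    for x0,x1 in((358,362),(360,365),(358,366)):
        t=cv2.resize(r[178:197,x0:x1],None,fx=1,fy=10,interpolation=cv2.INTER_CUBIC)
        s=cv2.resize(c[160:205,x0:x1],None,fx=1,fy=10,interpolation=cv2.INTER_CUBIC)
        m=cv2.matchTemplate(s,t,cv2.TM_CCOEFF_NORMED);k=m[:,0].argmax();out.append((round((18-k/10)*2.72,1),round(float(m.max()),2)))
    return out
if __name__=='__main__':
    im=get_image('top')[:,:,::-1].copy();cv2.imwrite(f"pics/t{state()['time_s']:.2f}.png",im)
    for f in('pics/top2.png','pics/top4.png'):print(f,travel(cv2.imread(f)))
    print('now',travel(im)); print(np.c_[np.arange(172,202),g(cv2.imread('pics/top2.png'))[172:202,359:365].mean(1),g(im)[172:202,359:365].mean(1)].round().astype(int).tolist())
E
python3 pl.py; python3 s.py
```

```text
pics/top2.png [(np.float64(0.0), 0.99), (np.float64(0.0), 1.0), (np.float64(0.0), 0.99)]
pics/top4.png [(np.float64(2.4), 0.91), (np.float64(2.4), 0.91), (np.float64(2.4), 0.92)]
now [(np.float64(4.4), 0.74), (np.float64(4.1), 0.8), (np.float64(4.4), 0.81)]
[[172, 68, 72], [173, 71, 72], [174, 75, 73], [175, 72, 74], [176, 79, 80], [177, 102, 104], [178, 135, 136], [179, 160, 164], [180, 158, 158], [181, 158, 160], [182, 159, 157], [183, 154, 149], [184, 152, 150], [185, 146, 154], [186, 136, 140], [187, 149, 79], [188, 146, 78], [189, 112, 76], [190, 76, 76], [191, 78, 81], [192, 76, 102], [193, 74, 118], [194, 90, 114], [195, 122, 124], [196, 126, 127], [197, 117, 118], [198, 113, 115], [199, 114, 116], [200, 110, 110], [201, 108, 110]]
t 11.5 z 0.0458 stop frame [-0.181   0.0244] yaw rel -0.003 F stop [-4.57  0.17 -2.61] torque [ 0.19  1.1  -0.07]
```

carry_out --deltas '[[[3, 0, 0], 0], [[3, 0, 0], 0], [[3, 0, 0], 0], [[2, 0, 0], 0]]'

```text
time_s: 11.9
ee_pos: [0.5454, -0.0179, 0.0435]
tool_rot: [0.71, -0.035, 0.031, -0.702]
wrist_force: [-10.1, 2.1, 4.9]
opening: 0.996
```

```bash
cat > e.py <<'E'
from pl import *
def edges(im):
    p=g(im)[172:202,359:365].mean(1);i=np.where((p[12:-1]>=112)&(p[13:]<112))[0][0]+12;a=i+(p[i]-112)/(p[i]-p[i+1])
    j=np.where((p[i:-1]<95)&(p[i+1:]>=95))[0][0]+i;b=j+(95-p[j])/(p[j+1]-p[j]);return a,b
if __name__=='__main__':
    im=get_image('top')[:,:,::-1].copy();r=np.array(edges(cv2.imread('pics/top2.png')));e=np.array(edges(im));print('plate mm',(r-e)*[2.72,2.84])
E
python3 s.py; python3 e.py; python3 s.py
```

```text
t 11.9 z 0.0435 stop frame [-0.1775  0.0243] yaw rel -0.003 F stop [-10.29   1.2    4.85] torque [ 0.28  1.87 -0.3 ]
plate mm [10.32651862 11.05670458]
t 11.95 z 0.0434 stop frame [-0.1776  0.0243] yaw rel -0.003 F stop [-9.98  0.92  1.15] torque [ 0.26  1.69 -0.31]
```

carry_out --deltas '[[[4, -0.5, 0], 0], [[4, -0.5, 0], 0], [[4, -0.5, 0], 0], [[4, -0.5, 0], 0]]'

```text
time_s: 12.35
ee_pos: [0.5465, -0.018, 0.0432]
tool_rot: [0.711, -0.046, 0.021, -0.702]
wrist_force: [-16.7, 2.6, 7.8]
opening: 0.995
```

```bash
python3 s.py; python3 e.py; python3 s.py
```

```text
t 12.35 z 0.0432 stop frame [-0.1764  0.0242] yaw rel -0.005 F stop [-16.9    1.11   7.81] torque [ 0.25  2.85 -0.43]
plate mm [12.52189559 12.92961264]
t 12.4 z 0.0432 stop frame [-0.1763  0.0243] yaw rel -0.005 F stop [-15.35   1.1    7.44] torque [ 0.24  2.7  -0.37]
```

carry_out --deltas '[[[6, -3, 0], 0], [[6, -2, 0], 0]]'

```text
time_s: 12.6
ee_pos: [0.5507, -0.0185, 0.0461]
tool_rot: [0.711, -0.052, 0.016, -0.701]
wrist_force: [-13.6, 2.2, -1.5]
opening: 1.001
```

```bash
python3 s.py; python3 e.py; python3 w.py
```

```text
t 12.6 z 0.0461 stop frame [-0.1722  0.0241] yaw rel -0.006 F stop [-13.7    0.98  -1.49] torque [ 0.5   2.28 -0.38]
t 12.65 ee [ 0.5512 -0.0186  0.0461] carton frame [-0.0392  0.0074] toolyaw -0.096 F [-12.5    2.22  -1.16] toolz [ 0.095  0.995 -0.015] y [-0.051 -0.011 -0.999]Traceback (most recent call last):
  File "e.py", line 6, in <module>
    im=get_image('top')[:,:,::-1].copy();r=np.array(edges(cv2.imread('pics/top2.png')));e=np.array(edges(im));print('plate mm',(r-e)*[2.72,2.84])
                                                                                                   ~~~~~^^^^
  File "e.py", line 4, in edges
    j=np.where((p[i:-1]<95)&(p[i+1:]>=95))[0][0]+i;b=j+(95-p[j])/(p[j+1]-p[j]);return a,b
      ~~~~~~~~~~~~~~~~~~~~~~~~~~~~~~~~~~~~~~~^^^
IndexError: index 0 is out of bounds for axis 0 with size 0
```

```bash
sed -i 's/p\[12:-1\]/p[8:-1]/;s/p\[13:\]/p[9:]/;s/\[0\]\[0\]+12/[0][0]+8/' e.py; python3 e.py
python3 - <<'E'
from h import *
for _ in range(5): A=get_image('top')
B=get_image('scene')
o=np.zeros((600,800,3),np.uint8)
o[:600,:400]=cv2.resize(A[150:300,280:380,::-1],(400,600),interpolation=cv2.INTER_CUBIC)
o[:400,400:800]=cv2.resize(B[165:315,255:405,::-1],(400,400),interpolation=cv2.INTER_CUBIC)
cv2.imwrite('pics/c5.png',cv2.convertScaleAbs(o,alpha=1.6))
E
python3 e.py; python3 s.py
```

```text
plate mm [17.79227617 19.47512006]
plate mm [17.7420836  18.91291776]
t 13.05 z 0.0458 stop frame [-0.1721  0.0241] yaw rel -0.006 F stop [-12.48   1.2   -1.72] torque [ 0.41  2.07 -0.35]
```

View pics/c5.png

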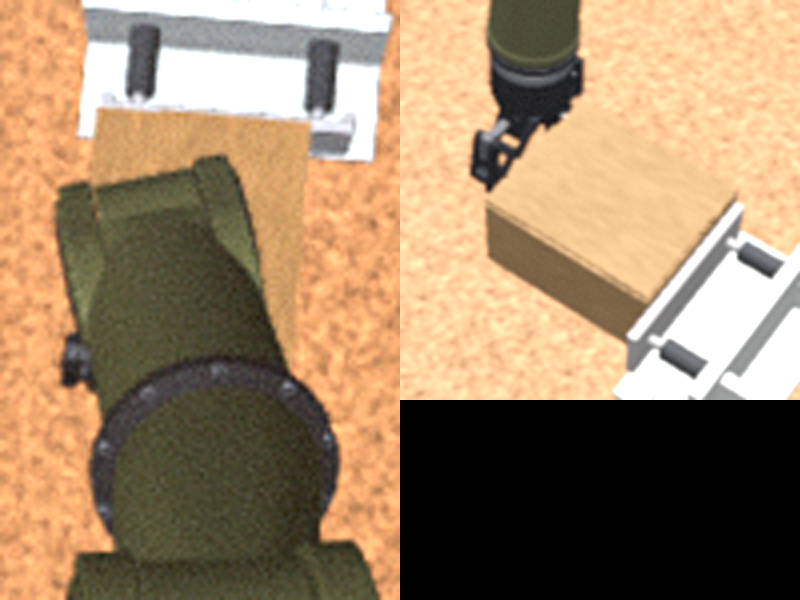

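The carton's front edge runs from (97,107) to (310,122), parallel to the plate. The lid is flat and the push holds steady at 12.5 N, with the plate in about 18 mm. I hand the job in.

```bash
python3 -c "
from cell import *
job_done()"
```

```text
the job is handed in; nothing more can be done
```

I folded the narrow flap flat first, then the wide flap over it. Then I pushed the carton square against the stop plate with the open fingers and handed the job in still pressing, at 13 s of the 58 s allowed. The hand-in gave no verdict.

**Last checks:**
- **Push:** steady at 12.5 N at the wrist.
- **Plate travel:** the two image edges gave 17.7 and 18.9 mm, while the arm's travel since first contact suggests about 15–16 mm. All lie inside the 10–26 mm window.
- **Carton:** by eye, parallel to the plate with both flaps flat. It sits about 16 mm off centre, against 70 mm allowed.
- **Bystanders:** the arm's path stayed well clear of the bottle, tape roll and beaker. I did not measure them again at the end.

**Off plan:** the tool tilted about 3° while pressing. At times it rubbed on the rear wall with up to 10 N of vertical force. I eased that to under 2 N before handing in.

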